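# Make up the tea tray and the coffee tray

## Robot

A 6-joint arm with a two-finger parallel gripper is mounted at the origin on the work surface. World frame = base frame: x ahead of the robot, y to its left, z up, the work surface at z = 0. Lengths are in m, angles in rad, forces in N, time in s.
With the tool pointing down it reaches from about 0.375 to 0.9 m from the base axis. Payload 3.1 kg.
Tool frame: the origin (TCP) lies at the centre of the arm's flange, where the gripper is bolted on; the fingertips stand robot.tip_extent ahead of it and the grasp point (between the pads) lies 164 mm ahead of it (robot.tip_extent is the distance from the TCP to the fingertips, in m); z points along the fingers, y is the line along which they close (so a half turn about z gives the same grasp; the last joint's range is limited). The gripper opens to 87 mm and grips with 3 to 60 N. Pads are 19 mm wide; open, the fingers measure 117 mm over their backs; the gripper's body (75 mm by 190 mm) begins 51 mm behind the grasp point.
Start: joints at [0.956, 0.527, 1.433, -0, 1.181, -0.178], TCP at [0.264, 0.566, 0.405] pointing down, gripper open.
Joint ranges: [-3.08, 3.08], [-0.75, 2.2], [0.22, 2.44], [-1.43, 4.57], [0, 2.65], [-2.85, 2.85]. Speed limits (rad/s): [2.79, 2.79, 3.14, 3.14, 3.14, 3.14].

## Interface

Orientations are given as a unit quaternion [x, y, z, w].
In Python, from rig import get_obs, camera, hand_in, cut_out, robot gives the robot as it stands.
- The arm moves only by the tool step_arm, never from a script. Its argument "rows" is a list of rows, each a list of 6 numbers: the shift along the world's x, y, z in m, then the turn, a rotation vector about the world's x, y, z in degrees. A call has 1 to 12 rows; each row shifts and turns the commanded pose from where the row before left it; what a row does not reach is not made up. A row lasts 1/8 s, in which the tool goes at most 62.5 mm and 10.7 degrees, less where a joint would pass 70% of its speed; a pose out of reach is approached as far as the arm can. A call is refused whole if a number of a shift passes 0.0625 or a number of a turn 10.7, either way. A call with a gripper value outside its range is refused whole. "jaw" is the finger opening in m, from 0 to 0.087, set as the call begins (left out, the last holds). The fingers move at their own pace and stop on an object; "squeeze" is the grip in N (left out, the last holds). Time passes only in rows, so rows that do not move let the fingers close. It gives the time, the measured TCP pose, the force, the opening and the grip force at its end, in the units of the state.
- get_obs(): the state, without advancing time (a new reading comes with each control period).
- camera(name): name is "side" or "top" or "wrist"; returns a dict with "pixels" (384x512x3 uint8, blue, green, red), "depth" (384x512 float32, m along the optical axis (not along the pixel's ray), 0 where there is no reading), "fov_y" (degrees; the focal length in pixels is half the picture's height over the tangent of half this angle, whatever the lens; pixels are square), "cx", "cy" (the principal point, pixels), "extrinsics" (4x4, takes a point from camera to world coordinates); the wrist camera has in their place "mount" (4x4, takes a point from camera to tool coordinates, whose origin is the TCP and whose axes are the flange's). Camera axes: x right, y up, looking along -z (the intrinsics and any distortion apply to the point x, -y, -z); pixel columns grow to the right and rows downward; lengths in m; the calibration is good to about 2 mm. A picture is of the moment at which its call begins: read the wrist's pose just before it.
- hand_in(): hands the job in; it is judged then, once.
Trained networks look in the newest picture that a camera, given by its name, has taken for a name from the list of things; names that differ only in an ending like _2 or _b are one class to them, and where a whole thing is asked for, a point or a joint stands for the part that bears it (a point fixed in the world has none). Each returns a list of dicts, best first, with "confidence" (0 to 1); they miss things now and then, are a little off and sometimes report something else, mostly with a low value. They report only what shows in the picture. A call takes as long as a camera call. They do not tell look-alikes from the thing itself.
- cut_out(label, camera): "region" (384x512 bool, what is visible of it) and "extent" ([centre column, centre row, width, height] in pixels, round what is visible of it).
The state is a dict: "time": time; "q": joint angles; "joint_velocities": joint speeds; "joint_torque": joint torques, N m; "position": TCP position; "tool_rot": TCP orientation; "ft_force": force on the tool from outside, world axes, zero at the start; "moment": the same for the moment, N m; "grip_width": finger opening in m; "grip_force": force on a finger pad.
Only numpy, scipy, OpenCV 4.12 (cv2) and the standard library are available. Lean on these libraries where they do the work, as an engineer would, in place of code of your own. Each camera call takes 0.05 s, during which the arm holds its last target. There are 200 camera calls.

## Task

Make up the two carrying trays. In the long tray put the aluminium tea caddy in the compartment next to the loop handle, the white salt pot in the middle one and the steel tumbler in the one at the far end; in the short tray put the wooden spice box in the compartment next to the loop handle and the clay cup in the other. Set each thing down gently (no dropping), standing flat on the floor of its compartment, tip nothing over on the way, and leave the jug, the glass tumbler and the mortar where they are.

Things in the scene. Friction and masses are not known exactly. Their poses are not given: they have to be found in the camera images.
- tea_caddy: Rectangular aluminium tea caddy, closed: 46 mm (x) by 62 mm (y), straight sides 60 mm high, then a slightly smaller lid to 73 mm and a 12 mm wide stub to 80 mm. Loose. Origin: centre of the underside; z up. About 0.18 kg.
- salt_pot: White ceramic salt pot, round, diameter 60 mm with upright sides from 6 to 50 mm height, above them a domed lid with a knob 20 mm wide, 79 mm high in all; one piece. Loose. Origin: centre of the underside; z up. About 0.28 kg.
- steel_tumbler: Tall open steel tumbler, round, 85 mm high, diameter 54 mm at the foot, 56 mm at 40 mm height, 60 mm at the rim. Loose. Origin: centre of the underside; z up. About 0.13 kg.
- spice_box: Square wooden box with a fixed lid, 54 x 54 mm, 55 mm high, small brass knob (12 mm wide) on top to 64 mm; straight sides up to 44 mm, lid 52 mm square above; sides along x and y. Loose. Origin: centre of the underside; z up. About 0.14 kg.
- clay_cup: Small open brown clay cup without handle, round, 55 mm high, diameter 50 mm at the foot, 51 mm at 30 mm height, 54 mm at the rim. Loose. Origin: centre of the underside; z up. About 0.12 kg.
- long_tray: Long wooden tray, 270 x 94 mm, three compartments. Fixed. Floor 5 mm thick; rim and dividers 6 mm thick, top 14 mm above the table. Origin: centre of the underside without handle; z up, y along the length towards the wire loop handle (35 mm out, 12 mm high). Compartments 82 x 82 mm inside, centres at x = 0 and y = +88 mm (next to the handle), 0 (middle) and -88 mm (far end).
- short_tray: Short wooden tray, 182 x 94 mm, two compartments. Fixed. Floor 5 mm thick; rim and dividers 6 mm thick, top 14 mm above the table. Origin: centre of the underside without handle; z up, y along the length towards the wire loop handle (35 mm out, 12 mm high). Compartments 82 x 82 mm inside, centres at x = 0 and y = +44 mm (next to the handle) and -44 mm (the other).
- jug: Red plastic jug, 110 mm across, 170 mm high, handle to its +y side reaching 96 mm from the axis. Bystander, not to be moved. Loose. Origin: centre of the underside; z up. 
- glass_tumbler: Green glass tumbler, 95 mm high, 68 mm across the rim, 56 mm across the foot. Bystander, not to be moved. Loose. Origin: centre of the underside; z up. 
- mortar: Grey stone mortar, an open bowl 110 mm across and 60 mm high. Bystander, not to be moved. Loose. Origin: centre of the underside; z up. 
Things that resemble listed ones, but are neither listed nor needed, are in the scene too. What is shaped like the salt_pot but pink or purple is not meant.

How it is judged:
By the outcome, as a careful person would: the job done as asked, in the order asked, and still so for the second after the job is handed in, with the robot touching nothing.
It also fails if it takes over 122 s, if anything falls off the work surface, if the arm or the gripper's body presses on something with over 40 N, if the wrist force passes 120 N, or if a joint passes its speed limit or range.

## Working session

There is one attempt and no reset: what is moved stays moved. The work goes in short steps, Python scripts to look and compute and a tool call to move; the robot and the scene stay as the last step left them, time stands still between calls to the robot, and variables do not carry over. Pictures are saved under pics/ and viewed, at most 14 in all, crops included, and the job is handed in when it is done.

Besides the shell and the picture viewer there is one more tool, called after ">>>" as name(argument=value, ...), one argument or row to a line, values as JSON. step_arm: Moves the arm, as the interface text tells. Its arguments: {"type":"object","properties":{"rows":{"type":"array"},"jaw":{"type":"number"},"squeeze":{"type":"number"}},"required":["rows"]}

```bash
mkdir -p pics; ls; cat > h.py <<'E'
import numpy as np, cv2
from rig import get_obs, camera, cut_out, robot
from scipy.spatial.transform import Rotation as R
def cam(n):
    o=get_obs(); c=camera(n)
    if n=="wrist":
        T=np.eye(4);T[:3,:3]=R.from_quat(o["tool_rot"]).as_matrix();T[:3,3]=o["position"]
        c["extrinsics"]=T@np.array(c["mount"])
    return c
def cloud(c):
    d=c["depth"];h,w=d.shape;f=h/2/np.tan(np.radians(c["fov_y"])/2)
    v,u=np.mgrid[:h,:w]
    P=np.stack([(u-c["cx"])/f*d,-(v-c["cy"])/f*d,-d,np.ones_like(d)],-1)@np.array(c["extrinsics"]).T
    P=P[...,:3].copy();P[d==0]=np.nan
    return P
E
python3 - <<'E'
from h import *
print(robot, {k:v for k,v in get_obs().items()})
ims=[]
for n in ["top","side"]:
    c=cam(n); cv2.imwrite(f"pics/{n}0.png",c["pixels"]); P=cloud(c)
    print(n,{k:v for k,v in c.items() if k not in("pixels","depth")})
    for l in "tea_caddy salt_pot steel_tumbler spice_box clay_cup long_tray short_tray jug glass_tumbler mortar".split():
        for r in cut_out(l,n):
            p=P[r["region"]]; p=p[~np.isnan(p[:,0])]
            print(l,round(r["confidence"],2),np.round(r["extent"]), np.round(np.median(p,0),3) if len(p) else None, np.round(np.percentile(p,[2,98],axis=0),3).tolist() if len(p) else None)
E
```

```text
pics
<Robot object at 0x7fabfad5be00> {'time': 0.0, 'q': array([ 9.55469975e-01,  5.28467335e-01,  1.43389477e+00, -2.34983219e-05,
        1.18140996e+00, -1.78493513e-01]), 'joint_velocities': array([ 4.75005016e-04,  5.49616403e-05, -1.17235283e-04,  4.66810949e-04,
       -1.46396209e-04,  7.56196758e-05]), 'joint_torque': array([-1.64837929e-03, -4.40035379e+01, -1.76593351e+01,  6.31833239e-02,
        5.81951207e-02, -1.43095363e-04]), 'position': array([0.2641905 , 0.56603806, 0.40377289]), 'tool_rot': array([ 2.16679444e-01,  9.76242199e-01, -1.00919041e-03, -4.11227138e-04]), 'ft_force': array([-1.06064446,  0.16379254,  0.09310454]), 'moment': array([0.03636943, 0.03680739, 0.04921978]), 'grip_force': 0.0, 'grip_width': 0.08693824251180438}
top {'fov_y': 45.157656309664716, 'cx': 251.40917453525404, 'cy': 188.476864617262, 'extrinsics': array([[-0.0292773 ,  0.99752808, -0.0638794 ,  0.45075857],
       [-0.99955265, -0.02882628,  0.00797094,  0.01757093],
       [ 0.00610983,  0.0640842 ,  0.99792579,  1.58611327],
       [ 0.        ,  0.        ,  0.        ,  1.  
[... 2503 characters left out ...]
] [ 0.471 -0.181  0.006] [[0.416, -0.267, 0.0], [0.523, -0.074, 0.015]]
long_tray 0.85 [221. 191.  51.  47.] [0.472 0.142 0.005] [[0.409, 0.022, -0.001], [0.531, 0.298, 0.015]]
short_tray 0.92 [272. 248.  71.  54.] [ 0.469 -0.177  0.006] [[0.416, -0.266, -0.0], [0.523, -0.053, 0.015]]
jug 0.97 [226. 128.  33.  48.] [0.646 0.416 0.101] [[0.611, 0.396, 0.002], [0.707, 0.528, 0.168]]
glass_tumbler 0.68 [400. 308.  38.  56.] [ 0.561 -0.514  0.065] [[0.539, -0.541, 0.002], [0.602, -0.48, 0.096]]
glass_tumbler 0.46 [224. 127.  30.  44.] [0.646 0.416 0.102] [[0.611, 0.396, 0.0], [0.707, 0.528, 0.168]]
mortar 0.71 [150. 153.  30.  22.] [0.358 0.5   0.042] [[0.314, 0.467, -0.0], [0.403, 0.564, 0.06]]
```

```bash
python3 - <<'E'
import cv2
a=cv2.imread("pics/top0.png")[90:290,70:440]; cv2.imwrite("pics/topc.png",cv2.resize(a,None,fx=2.16,fy=2.16,interpolation=3))
a=cv2.imread("pics/side0.png")[100:300,200:430]; cv2.imwrite("pics/sidec.png",cv2.resize(a,None,fx=3,fy=3,interpolation=3))
E
```

```text
(no output)
```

View pics/topc.png

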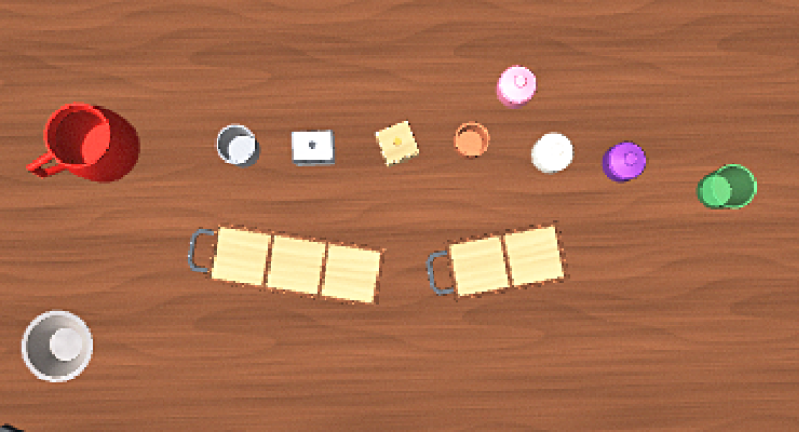

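View pics/sidec.png

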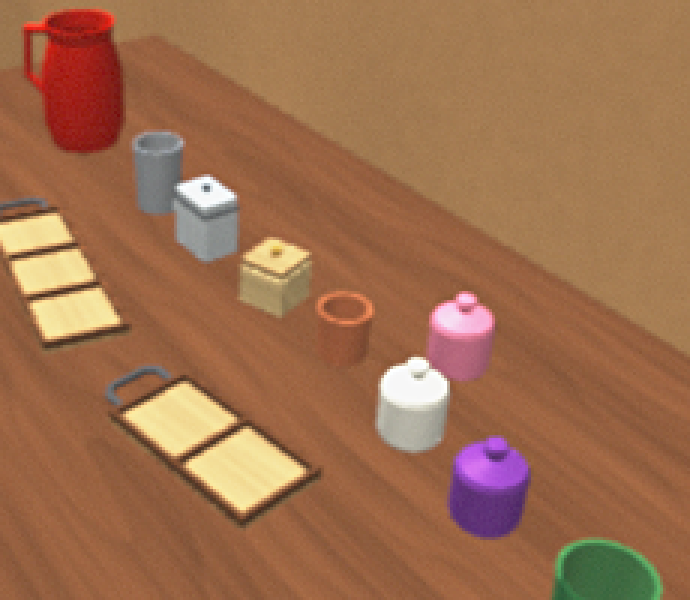

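The top crop and side crop agree. The row from left to right is the jug, steel tumbler, caddy, spice box, clay cup and pots. The salt_pot candidates, in side-camera pixels, are white (338,235), pink (355,212) and purple (365,263). The enlarged side crop shows the white one at crop (414,405), so that is the one meant. Both loop handles are at the +y (left) end of their trays. Next I'll fit the poses.

```bash
cat >> h.py <<'E'
def raypts(c,mask,z):
    """mask pixels intersected with the plane at height z"""
    f=mask.shape[0]/2/np.tan(np.radians(c["fov_y"])/2)
    v,u=np.nonzero(mask); E=np.array(c["extrinsics"])
    d=np.stack([(u-c["cx"])/f,-(v-c["cy"])/f,-np.ones(len(u))],-1)@E[:3,:3].T
    return (E[:3,3]+d*((z-E[2,3])/d[:,2])[:,None])[:,:2]
def rect(p):
    r=cv2.minAreaRect((p*1000).astype(np.float32)); return np.round(r[0],1),np.round(r[1],1),round(r[2],1)
E
python3 - <<'E'
from h import *
print(robot.tip_extent)
for n in ["top","side"]:
    c=cam(n); hsv=cv2.cvtColor(c["pixels"],cv2.COLOR_BGR2HSV)
    for l in ["long_tray","short_tray"]:
        r=cut_out(l,n)[0]["region"]
        r=cv2.dilate(r.astype(np.uint8),np.ones((5,5)))>0
        m=(r&(hsv[...,2]>185)&(hsv[...,1]<150)).astype(np.uint8)
        k,lab,st,ce=cv2.connectedComponentsWithStats(m,connectivity=4)
        ps=[]
        for i in range(1,k):
            if st[i,4]>60:
                p=raypts(c,lab==i,.005); ps.append(p.mean(0)); print(n,l,st[i,4],rect(p),np.round(p.mean(0),4))
        ps=np.array(ps)
        if len(ps)>1:
            ps=ps[np.argsort(ps[:,1])]; d=ps[-1]-ps[0]; print("  centre",ps.mean(0).round(4),"y-axis dir deg",np.degrees(np.arctan2(d[1],d[0])).round(2),"pitch",np.linalg.norm(d)/(len(ps)-1))
E
```

```text
0.1822
top long_tray 592 (array([492.9, 246.8]), array([82.2, 88. ]), 79.5) [0.4915 0.2474]
top long_tray 598 (array([475.3, 161.3]), array([84.4, 90.7]), 80.2) [0.4753 0.1611]
top long_tray 610 (array([460.6,  73.8]), array([84.3, 88. ]), 79.1) [0.4593 0.0742]
  centre [0.4754 0.1609] y-axis dir deg 79.47 pitch 0.08807647597204896
top short_tray 591 (array([ 478.4, -216.5]), array([84.4, 82.8]), 8.6) [ 0.4786 -0.2164]
top short_tray 596 (array([ 464.8, -128.8]), array([84.2, 84.1]), 8.6) [ 0.465 -0.129]
  centre [ 0.4718 -0.1727] y-axis dir deg 98.85 pitch 0.08842460782563578
side long_tray 246 (array([489.9, 251.9]), array([72.4, 83.2]), 78.9) [0.4896 0.2511]
side long_tray 291 (array([473.6, 164.4]), array([72.8, 83.9]), 79.1) [0.4733 0.164 ]
side long_tray 352 (array([457.6,  77.5]), array([75.1, 83.4]), 80.1) [0.4576 0.0769]
  centre [0.4735 0.164 ] y-axis dir deg 79.57 pitch 0.08856055765976721
side short_tray 518 (array([ 464.8, -127. ]), array([78.8, 77.7]), 9.0) [ 0.4642 -0.1277]
side short_tray 622 (array([ 478.3, -214.2]), array([79.1, 78.3]), 8.6) [ 0.4777 -0.2153]
  centre [ 0.4709 -0.1715] y-axis dir deg 98.75 pitch 0.08860647242573728
```

>>> step_arm(
  rows=[
    [0.05, -0.05, 0, 0, 0, -10],
    [0.06, -0.06, 0, 0, 0, -10],
    [0.06, -0.06, 0, 0, 0, -10],
    [0.06, -0.06, 0, 0, 0, -10],
    [0.06, -0.06, 0, 0, 0, -10],
    [0.03, -0.06, 0, 0, 0, -10],
    [0, -0.05, 0, 0, 0, -5],
    [0, 0, 0, 0, 0, 0],
    [0, 0, 0, 0, 0, 0],
  ],
  jaw=0.087,
)

```text
time: 2.52
position: [0.5134, 0.2396, 0.405]
tool_rot: [0.707, 0.707, 0.0, -0.0]
ft_force: [0.4, 0.1, -0.8]
grip_width: 0.0872
grip_force: 0.0
```

```bash
python3 - <<'E'
from h import *
c=cam("wrist"); cv2.imwrite("pics/w1.png",c["pixels"]); P=cloud(c)
print(c["fov_y"],c["extrinsics"].round(3).tolist())
for l in "tea_caddy steel_tumbler long_tray".split():
    for r in cut_out(l,"wrist"):
        p=P[r["region"]]; p=p[~np.isnan(p[:,0])]
        print(l,round(r["confidence"],2),np.round(r["extent"]), np.round(np.median(p,0),3) if len(p) else None, np.round(np.percentile(p,[2,98],axis=0),3).tolist() if len(p) else None)
E
```

```text
61.89926519035401 [[1.0, 0.001, -0.0, 0.513], [-0.001, 0.958, 0.288, 0.32], [0.0, -0.288, 0.958, 0.386], [0.0, 0.0, 0.0, 1.0]]
tea_caddy 0.83 [373. 245.  49.  41.] [0.659 0.156 0.054] [[0.566, 0.139, 0.001], [0.675, 0.251, 0.241]]
steel_tumbler 0.81 [388. 172.  84.  70.] [0.668 0.239 0.057] [[0.628, 0.214, 0.005], [0.684, 0.269, 0.086]]
```

View pics/w1.png

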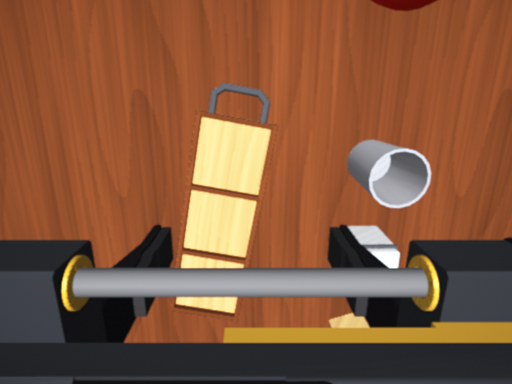

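The wrist picture shows the tumbler rim at (398,178), the caddy partly hidden by the right finger at (373,245), and the tray compartments at (235,155), (220,225) and (210,285). I'll fit the objects with their known cross-sections to the side and top clouds, and check the tray from here.

```bash
cat >> h.py <<'E'
from scipy.optimize import least_squares
def fit(P,x0,shape,zr):
    """P Nx3; shape ('c',r) or ('b',hx,hy); fit the wall points with heights zr"""
    p=P[(np.linalg.norm(P[:,:2]-x0[:2],axis=1)<.055)&(P[:,2]>zr[0])&(P[:,2]<zr[1])][:,:2]
    def res(s):
        d=p-s[:2]
        if shape[0]=='c': return (np.linalg.norm(d,axis=1)-shape[1])*1000
        a=s[2]; d=np.abs(d@np.array([[np.cos(a),-np.sin(a)],[np.sin(a),np.cos(a)]]))-np.array(shape[1:])
        return (np.linalg.norm(np.maximum(d,0),axis=1)+np.minimum(d.max(1),0))*1000
    s=least_squares(res,x0,loss="soft_l1",f_scale=1.5); return s.x.round(4),len(p),np.median(abs(s.fun)).round(2)
E
python3 - <<'E'
from h import *
O={"caddy":([.651,.125,0.],('b',.023,.031),(.012,.055),.073,(.0215,.0295)),"salt":([.635,-.25],('c',.03),(.012,.048),.05,.03),
"steel":([.66,.24],('c',.028),(.012,.07),.085,.03),"spice":([.657,-.004,.3],('b',.027,.027),(.012,.042),.055,.026),"cup":([.66,-.12],('c',.0255),(.012,.045),.055,.027)}
C={n:cam(n) for n in ["top","side"]}
for n,(x0,s,zr,zt,st) in O.items():
    for k in C:
        P=cloud(C[k]).reshape(-1,3);P=P[~np.isnan(P[:,0])]
        print(n,k,*fit(P,x0,s,zr))
        q=P[(np.linalg.norm(P[:,:2]-x0[:2],axis=1)<.055)&(P[:,2]>zt-.012)&(P[:,2]<zt+.004)][:,:2]
        if k=="top" and len(q)>5: print("   top centre",q.mean(0).round(4),rect(q))
c=cam("wrist"); hsv=cv2.cvtColor(c["pixels"],cv2.COLOR_BGR2HSV)
m=((hsv[...,2]>185)&(hsv[...,1]<150)&(hsv[...,0]>12)&(hsv[...,0]<32)).astype(np.uint8)
k,lab,st,ce=cv2.connectedComponentsWithStats(m,connectivity=4)
for i in range(1,k):
    if st[i,4]>1500: p=raypts(c,lab==i,.005); print(st[i,4],ce[i].round(),rect(p))
E
```

```text
caddy top [0.6558 0.1253 0.0021] 26 0.28
   top centre [0.6547 0.1246] (array([656.4, 124.8]), array([63.5, 47.2]), 88.8)
caddy side [0.6543 0.1245 0.0044] 215 0.81
salt top [ 0.6386 -0.2487] 37 0.41
   top centre [ 0.6328 -0.2435] (array([ 636.2, -246.1]), array([57. , 55.2]), 43.7)
salt side [ 0.6371 -0.2488] 234 0.64
steel top [0.6576 0.2384] 98 1.31
   top centre [0.6615 0.2427] (array([660.9, 238.8]), array([58.3, 54.8]), 67.9)
steel side [0.6578 0.2391] 230 1.11
spice top [ 0.6601 -0.0054  0.3328] 19 0.3
   top centre [ 0.6588 -0.0056] (array([658.9,  -4.9]), array([53. , 52.9]), 19.4)
spice side [ 0.659  -0.0054  0.3538] 194 0.83
cup top [ 0.6563 -0.1186] 53 1.49
   top centre [ 0.6615 -0.1216] (array([ 659.3, -121.9]), array([50.2, 50.8]), 86.7)
cup side [ 0.6586 -0.1216] 215 1.4
4673 [231. 156.] (array([489. , 247.1]), array([82.4, 83.1]), 79.4)
3782 [219. 224.] (array([472.7, 159.6]), array([80.6, 83.2]), 79.4)
```

>>> step_arm(
  rows=[
    [0.036, -0.029, -0.02, 0, 0, 0],
    [0.036, -0.029, -0.02, 0, 0, 0],
    [0.036, -0.029, -0.02, 0, 0, 0],
    [0.0336, -0.0276, -0.02, 0, 0, 0],
    [0, 0, -0.03, 0, 0, 0],
    [0, 0, -0.01, 0, 0, 0],
    [0, 0, 0, 0, 0, 0],
  ],
  jaw=0.087,
)

```text
time: 3.75
position: [0.6543, 0.1255, 0.2841]
tool_rot: [0.707, 0.707, -0.001, -0.001]
ft_force: [0.2, 0.3, 1.0]
grip_width: 0.0869
grip_force: 0.0
```

>>> step_arm(
  rows=[
    [0, 0, -0.03, 0, 0, 0],
    [0, 0, -0.03, 0, 0, 0],
    [0, 0, -0.015, 0, 0, 0],
    [0, 0, -0.01, 0, 0, 0],
    [0, 0, 0, 0, 0, 0],
  ],
)

```text
time: 4.38
position: [0.655, 0.1251, 0.1999]
tool_rot: [0.707, 0.707, 0.0, 0.0]
ft_force: [-0.4, -0.6, -0.4]
grip_width: 0.0875
grip_force: 0.0
```

>>> step_arm(
  rows=[
    [0, 0, 0, 0, 0, 0],
    [0, 0, 0, 0, 0, 0],
    [0, 0, 0, 0, 0, 0],
    [0, 0, 0, 0, 0, 0],
    [0, 0, 0, 0, 0, 0],
    [0, 0, 0, 0, 0, 0],
  ],
  jaw=0.035,
  squeeze=20,
)

```text
time: 5.12
position: [0.6549, 0.1248, 0.1998]
tool_rot: [0.707, 0.707, -0.0, -0.0]
ft_force: [-0.1, -0.7, 0.3]
grip_width: 0.0459
grip_force: 19.9
```

>>> step_arm(
  rows=[
    [0, 0, 0.01, 0, 0, 0],
    [0, 0, 0.03, 0, 0, 0],
    [-0.02, 0.0125, 0.04, 0, 0, 0],
    [-0.03, 0.0225, 0, 0, 0, -3],
    [-0.03, 0.0225, 0, 0, 0, -3],
    [-0.03, 0.0225, 0, 0, 0, -2.5],
    [-0.03, 0.0225, 0, 0, 0, -2],
    [-0.0245, 0.02, 0, 0, 0, 0],
    [0, 0, -0.02, 0, 0, 0],
    [0, 0, -0.02, 0, 0, 0],
    [0, 0, -0.01, 0, 0, 0],
    [0, 0, 0, 0, 0, 0],
  ],
)

```text
time: 6.62
position: [0.4903, 0.2472, 0.2293]
tool_rot: [0.769, 0.639, -0.001, -0.0]
ft_force: [-0.9, 0.1, -1.3]
grip_width: 0.0463
grip_force: 19.9
```

>>> step_arm(
  rows=[
    [0, 0, -0.012, 0, 0, 0],
    [0, 0, -0.006, 0, 0, 0],
    [0, 0, -0.003, 0, 0, 0],
    [0, 0, -0.002, 0, 0, 0],
    [0, 0, -0.001, 0, 0, 0],
    [0, 0, -0.0007, 0, 0, 0],
    [0, 0, 0, 0, 0, 0],
  ],
)

```text
time: 7.5
position: [0.4904, 0.2474, 0.2052]
tool_rot: [0.769, 0.639, 0.0, 0.0]
ft_force: [-0.1, -0.7, -1.6]
grip_width: 0.0456
grip_force: 19.9
```

>>> step_arm(
  rows=[
    [0, 0, -0.0005, 0, 0, 0],
    [0, 0, -0.0005, 0, 0, 0],
    [0, 0, 0, 0, 0, 0],
  ],
)

```text
time: 7.88
position: [0.4904, 0.2474, 0.2048]
tool_rot: [0.769, 0.639, 0.0, 0.0]
ft_force: [-1.4, -0.8, 6.3]
grip_width: 0.046
grip_force: 19.9
```

>>> step_arm(
  rows=[
    [0, 0, 0, 0, 0, 0],
    [0, 0, 0, 0, 0, 0],
    [0, 0, 0, 0, 0, 0],
    [0, 0, 0.01, 0, 0, 0],
    [0, 0, 0.03, 0, 0, 0],
    [0, 0, 0.04, 0, 0, 0],
    [0.01, -0.03, 0.03, 0, 0, 0],
    [0.012, -0.04, 0, 0, 0, 0],
    [0.012, -0.04, 0, 0, 0, 0],
    [0.012, -0.04, 0, 0, 0, 0],
    [0.012, -0.04, 0, 0, 0, 0],
    [0.012, -0.04, 0, 0, 0, 0],
  ],
  jaw=0.08,
)

```text
time: 9.38
position: [0.5606, 0.016, 0.3147]
tool_rot: [0.769, 0.639, 0.0, 0.0]
ft_force: [0.3, 0.4, -0.6]
grip_width: 0.0801
grip_force: 0.0
```

>>> step_arm(
  rows=[
    [0.012, -0.04, 0, 0, 0, 0],
    [0.012, -0.04, 0, 0, 0, 0],
    [0.012, -0.04, 0, 0, 0, 0],
    [0.012, -0.04, 0, 0, 0, 0],
    [0.012, -0.03, 0, 0, 0, 0],
    [0, 0, 0, 0, 0, 0],
  ],
  jaw=0.087,
)

```text
time: 10.12
position: [0.621, -0.1751, 0.3147]
tool_rot: [0.77, 0.638, 0.0, 0.001]
ft_force: [0.3, -0.5, 0.4]
grip_width: 0.0867
grip_force: 0.0
```

```bash
cat > look.py <<'E'
import sys
from h import *
c=cam("wrist"); cv2.imwrite(sys.argv[1],c["pixels"])
E
python3 look.py pics/w2.png; python3 -c "
from h import *;print(get_obs()['position'])"
```

```text
[ 0.62027776 -0.173487    0.31433091]
```

View pics/w2.png

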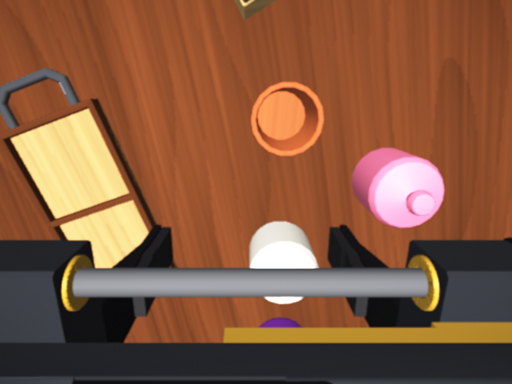

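The picture shows the white salt pot at (283,260) ahead of the fingers. The pink pot at (400,185) and the purple pot at (280,325) are clear of it, and the clay cup is at (288,118). Going on to the white pot.

>>> step_arm(
  rows=[
    [0.0085, -0.0385, 0, 0, 0, 0],
    [0.009, -0.038, 0, 0, 0, 0],
    [0, 0, -0.03, 0, 0, 0],
    [0, 0, 0, 0, 0, 0],
  ],
)

```text
time: 10.68
position: [0.6364, -0.2474, 0.2817]
tool_rot: [0.769, 0.64, -0.001, -0.004]
ft_force: [-0.0, 0.8, -0.3]
grip_width: 0.0872
grip_force: 0.0
```

>>> step_arm(
  rows=[
    [0, 0, -0.03, 0, 0, 0],
    [0, 0, -0.03, 0, 0, 0],
    [0, 0, -0.015, 0, 0, 0],
    [0, 0, -0.01, 0, 0, 0],
    [0, 0, 0, 0, 0, 0],
  ],
)

```text
time: 11.3
position: [0.638, -0.2488, 0.1991]
tool_rot: [0.769, 0.639, -0.0, -0.0]
ft_force: [0.3, 0.5, -0.3]
grip_width: 0.0872
grip_force: 0.0
```

>>> step_arm(
  rows=[
    [0, 0, 0, 0, 0, 0],
    [0, 0, 0, 0, 0, 0],
    [0, 0, 0, 0, 0, 0],
    [0, 0, 0, 0, 0, 0],
    [0, 0, 0, 0, 0, 0],
  ],
  jaw=0.045,
  squeeze=25,
)

```text
time: 11.92
position: [0.6378, -0.2492, 0.1995]
tool_rot: [0.769, 0.639, -0.0, 0.0]
ft_force: [-0.5, 0.1, 3.5]
grip_width: 0.0596
grip_force: 25.0
```

>>> step_arm(
  rows=[
    [0, 0, 0.01, 0, 0, 0],
    [0, 0, 0.03, 0, 0, 0],
    [0, 0, 0.04, 0, 0, 0],
    [-0.01, 0.02, 0.025, 0, 0, 0],
    [-0.015, 0.038, 0, 0, 0, 0],
    [-0.015, 0.038, 0, 0, 0, 0],
    [-0.015, 0.038, 0, 0, 0, 0],
    [-0.015, 0.038, 0, 0, 0, 0],
    [-0.015, 0.038, 0, 0, 0, 0],
    [-0.015, 0.038, 0, 0, 0, 0],
    [-0.015, 0.038, 0, 0, 0, 0],
    [-0.015, 0.038, 0, 0, 0, 0],
  ],
)

```text
time: 13.42
position: [0.5073, 0.076, 0.3042]
tool_rot: [0.769, 0.639, 0.0, 0.0]
ft_force: [-0.3, 0.6, -3.1]
grip_width: 0.0593
grip_force: 25.0
```

>>> step_arm(
  rows=[
    [-0.015, 0.038, 0, 0, 0, 0],
    [-0.015, 0.032, 0, 0, 0, 0],
    [-0.0045, 0.016, 0, 0, 0, 0],
    [0, 0, -0.02, 0, 0, 0],
    [0, 0, -0.02, 0, 0, 0],
    [0, 0, -0.01, 0, 0, 0],
    [0, 0, 0, 0, 0, 0],
  ],
)

```text
time: 14.3
position: [0.4737, 0.1605, 0.2535]
tool_rot: [0.769, 0.639, -0.0, -0.0]
ft_force: [0.3, -0.0, -2.4]
grip_width: 0.0595
grip_force: 25.0
```

>>> step_arm(
  rows=[
    [0, 0, -0.02, 0, 0, 0],
    [0, 0, -0.015, 0, 0, 0],
    [0, 0, -0.008, 0, 0, 0],
    [0, 0, -0.003, 0, 0, 0],
    [0, 0, -0.001, 0, 0, 0],
    [0, 0, -0.001, 0, 0, 0],
    [0, 0, -0.0005, 0, 0, 0],
    [0, 0, -0.0005, 0, 0, 0],
    [0, 0, 0, 0, 0, 0],
  ],
)

```text
time: 15.42
position: [0.4734, 0.1608, 0.2051]
tool_rot: [0.769, 0.639, 0.0, 0.0]
ft_force: [-0.5, 0.3, -3.0]
grip_width: 0.0596
grip_force: 25.0
```

>>> step_arm(
  rows=[
    [0, 0, -0.0005, 0, 0, 0],
    [0, 0, -0.0005, 0, 0, 0],
    [0, 0, 0, 0, 0, 0],
  ],
)

```text
time: 15.8
position: [0.4734, 0.1609, 0.2044]
tool_rot: [0.769, 0.639, 0.0, 0.0]
ft_force: [-1.1, 0.6, 3.1]
grip_width: 0.0592
grip_force: 25.0
```

>>> step_arm(
  rows=[
    [0, 0, 0, 0, 0, 0],
    [0, 0, 0, 0, 0, 0],
    [0, 0, 0, 0, 0, 0],
    [0, 0, 0.01, 0, 0, 0],
    [0, 0, 0.03, 0, 0, 0],
    [0, 0, 0.04, 0, 0, 0],
    [0.015, 0.006, 0.03, 0, 0, 0],
    [0.035, 0.0145, 0, 0, 0, 0],
    [0.035, 0.0145, 0, 0, 0, 0],
    [0.035, 0.0145, 0, 0, 0, 0],
    [0.035, 0.0145, 0, 0, 0, 0],
    [0.0296, 0.014, 0, 0, 0, 0],
  ],
  jaw=0.08,
)

```text
time: 17.3
position: [0.659, 0.2393, 0.3147]
tool_rot: [0.769, 0.639, 0.0, 0.0]
ft_force: [0.3, 0.1, 0.3]
grip_width: 0.0797
grip_force: 0.0
```

>>> step_arm(
  rows=[
    [0, 0, -0.03, 0, 0, 0],
    [0, 0, 0, 0, 0, 0],
  ],
  jaw=0.087,
)

```text
time: 17.55
position: [0.6567, 0.2387, 0.2817]
tool_rot: [0.769, 0.639, -0.003, -0.002]
ft_force: [-0.2, -0.0, 1.1]
grip_width: 0.086
grip_force: 0.0
```

```bash
python3 look.py pics/w3.png; python3 - <<'E'
from h import *
C=cam("side");P=cloud(C).reshape(-1,3);P=P[~np.isnan(P[:,0])]
cv2.imwrite("pics/s3.png",cv2.resize(C["pixels"][100:300,150:430],None,fx=2.5,fy=2.5,interpolation=3))
print(fit(P,[.4735,.161],('c',.03),(.018,.05)),fit(P,[.49,.2475,-.18],('b',.023,.031),(.018,.06)),get_obs()["position"])
E
```

```text
(array([0.4731, 0.161 ]), 148, np.float64(1.16)) (array([ 0.4899,  0.2465, -0.1786]), 88, np.float64(0.62)) [0.65758057 0.2387801  0.2843364 ]
```

View pics/s3.png

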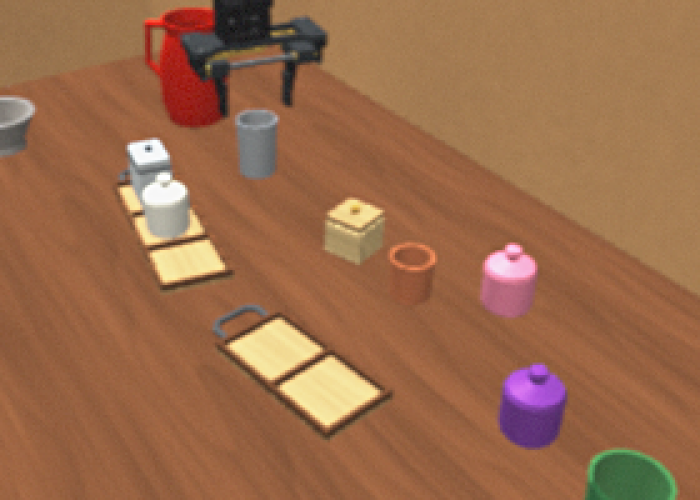

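The caddy stands at crop (150,170) and the white pot at (166,210), both upright in their compartments. The gripper is above the tumbler at (257,145).

>>> step_arm(
  rows=[
    [0, 0, -0.03, 0, 0, 0],
    [0, 0, -0.025, 0, 0, 0],
    [0, 0, -0.0125, 0, 0, 0],
    [0, 0, -0.007, 0, 0, 0],
    [0, 0, 0, 0, 0, 0],
  ],
)

```text
time: 18.27
position: [0.6582, 0.2389, 0.21]
tool_rot: [0.769, 0.639, 0.0, 0.0]
ft_force: [-1.1, -0.1, -0.6]
grip_width: 0.0871
grip_force: 0.0
```

>>> step_arm(
  rows=[
    [0, 0, 0, 0, 0, 0],
    [0, 0, 0, 0, 0, 0],
    [0, 0, 0, 0, 0, 0],
    [0, 0, 0, 0, 0, 0],
    [0, 0, 0, 0, 0, 0],
  ],
  jaw=0.045,
  squeeze=15,
)

```text
time: 18.9
position: [0.6581, 0.2389, 0.2099]
tool_rot: [0.769, 0.639, 0.0, 0.0]
ft_force: [-0.5, -1.0, 2.1]
grip_width: 0.0592
grip_force: 15.0
```

>>> step_arm(
  rows=[
    [0, 0, 0.01, 0, 0, 0],
    [0, 0, 0.03, 0, 0, 0],
    [0, 0, 0.04, 0, 0, 0],
    [-0.01, -0.02, 0.03, 0, 0, 0],
    [-0.02, -0.03, 0, 0, 0, 0],
    [-0.025, -0.03, 0, 0, 0, 0],
    [-0.03, -0.03, 0, 0, 0, 0],
    [-0.035, -0.03, 0, 0, 0, 0],
    [-0.035, -0.02, 0, 0, 0, 0],
    [-0.03, -0.004, 0, 0, 0, 0],
    [-0.015, 0, 0, 0, 0, 0],
    [0, 0, 0, 0, 0, 0],
  ],
)

```text
time: 20.4
position: [0.4576, 0.0751, 0.3199]
tool_rot: [0.769, 0.639, 0.0, 0.0]
ft_force: [0.2, 0.5, -1.1]
grip_width: 0.0595
grip_force: 15.0
```

>>> step_arm(
  rows=[
    [0, 0, -0.025, 0, 0, 0],
    [0, 0, -0.03, 0, 0, 0],
    [0, 0, -0.025, 0, 0, 0],
    [0, 0, -0.015, 0, 0, 0],
    [0, 0, -0.005, 0, 0, 0],
    [0, 0, -0.002, 0, 0, 0],
    [0, 0, -0.001, 0, 0, 0],
    [0, 0, -0.001, 0, 0, 0],
    [0, 0, -0.0005, 0, 0, 0],
    [0, 0, -0.0005, 0, 0, 0],
    [0, 0, 0, 0, 0, 0],
  ],
)

```text
time: 21.78
position: [0.458, 0.0748, 0.2148]
tool_rot: [0.769, 0.639, 0.0, 0.0]
ft_force: [-0.4, -1.0, 2.9]
grip_width: 0.059
grip_force: 15.0
```

>>> step_arm(
  rows=[
    [0, 0, 0, 0, 0, 0],
    [0, 0, 0, 0, 0, 0],
    [0, 0, 0, 0, 0, 0],
    [0, 0, 0.01, 0, 0, 0],
    [0, 0, 0.03, 0, 0, 0],
    [0, 0, 0.04, 0, 0, 0],
    [0.02, -0.008, 0.03, 0, 0, 0],
    [0.036, -0.0144, 0, 0, 0, 7.5],
    [0.036, -0.0144, 0, 0, 0, 7.5],
    [0.036, -0.0144, 0, 0, 0, 7.5],
    [0.036, -0.0144, 0, 0, 0, 8],
    [0.037, -0.0142, 0, 0, 0, 0],
  ],
  jaw=0.08,
)

```text
time: 23.28
position: [0.6597, -0.0054, 0.3252]
tool_rot: [0.573, 0.819, -0.0, -0.0]
ft_force: [0.7, -0.3, -0.2]
grip_width: 0.0799
grip_force: 0.0
```

>>> step_arm(
  rows=[
    [0, 0, -0.03, 0, 0, 0],
    [0, 0, 0, 0, 0, 0],
  ],
  jaw=0.087,
)

```text
time: 23.52
position: [0.6577, -0.005, 0.2925]
tool_rot: [0.574, 0.819, -0.001, -0.003]
ft_force: [-0.5, 0.8, -1.0]
grip_width: 0.086
grip_force: 0.0
```

```bash
python3 - <<'E'
from h import *
C=cam("side");P=cloud(C).reshape(-1,3);P=P[~np.isnan(P[:,0])]
print(fit(P,[.458,.075],('c',.028),(.018,.07)),fit(P,[.659,-.005,.345],('b',.027,.027),(.012,.042)),fit(P,[.6586,-.1216],('c',.0255),(.012,.045)))
o=get_obs();print(o["position"],R.from_quat(o["tool_rot"]).as_matrix()[:2,1])
E
```

```text
(array([0.4578, 0.0753]), 283, np.float64(0.98)) (array([ 0.6588, -0.0056,  0.3483]), 185, np.float64(0.87)) (array([ 0.6585, -0.1219]), 217, np.float64(1.59))
[ 0.65809188 -0.00480257  0.2938375 ] [0.93986418 0.34153342]
```

>>> step_arm(
  rows=[
    [0, 0, -0.03, 0, 0, 0],
    [0, 0, -0.03, 0, 0, 0],
    [0, 0, -0.02, 0, 0, 0],
    [0, 0, -0.012, 0, 0, 0],
    [0, 0, -0.006, 0, 0, 0],
    [0, 0, 0, 0, 0, 0],
  ],
)

```text
time: 24.32
position: [0.6591, -0.005, 0.1968]
tool_rot: [0.574, 0.819, 0.0, 0.0]
ft_force: [0.4, -0.3, -0.8]
grip_width: 0.0871
grip_force: 0.0
```

>>> step_arm(
  rows=[
    [0, 0, 0, 0, 0, 0],
    [0, 0, 0, 0, 0, 0],
    [0, 0, 0, 0, 0, 0],
    [0, 0, 0, 0, 0, 0],
    [0, 0, 0, 0, 0, 0],
    [0, 0, 0, 0, 0, 0],
  ],
  jaw=0.04,
  squeeze=18,
)

```text
time: 25.08
position: [0.659, -0.005, 0.1967]
tool_rot: [0.574, 0.819, 0.0, 0.0]
ft_force: [0.8, -0.4, 1.7]
grip_width: 0.0539
grip_force: 18.0
```

>>> step_arm(
  rows=[
    [0, 0, 0.01, 0, 0, 0],
    [0, 0, 0.03, 0, 0, 0],
    [-0.02, 0, 0.04, 0, 0, 0],
    [-0.034, -0.0235, 0, 0, 0, -3],
    [-0.034, -0.025, 0, 0, 0, -3],
    [-0.034, -0.025, 0, 0, 0, -3],
    [-0.034, -0.025, 0, 0, 0, -2.2],
    [-0.038, -0.025, 0, 0, 0, 0],
    [0, 0, -0.03, 0, 0, 0],
    [0, 0, -0.025, 0, 0, 0],
    [0, 0, -0.01, 0, 0, 0],
    [0, 0, 0, 0, 0, 0],
  ],
)

```text
time: 26.58
position: [0.4651, -0.1284, 0.2114]
tool_rot: [0.651, 0.759, -0.0, -0.0]
ft_force: [0.7, 0.1, -1.7]
grip_width: 0.0542
grip_force: 18.0
```

>>> step_arm(
  rows=[
    [0, 0, -0.005, 0, 0, 0],
    [0, 0, -0.002, 0, 0, 0],
    [0, 0, -0.001, 0, 0, 0],
    [0, 0, -0.001, 0, 0, 0],
    [0, 0, -0.0005, 0, 0, 0],
    [0, 0, 0, 0, 0, 0],
  ],
)

```text
time: 27.32
position: [0.465, -0.1285, 0.2021]
tool_rot: [0.651, 0.759, 0.0, 0.0]
ft_force: [-0.5, 0.3, -1.2]
grip_width: 0.0538
grip_force: 18.0
```

>>> step_arm(
  rows=[
    [0, 0, -0.0005, 0, 0, 0],
    [0, 0, -0.0003, 0, 0, 0],
    [0, 0, 0, 0, 0, 0],
  ],
)

```text
time: 27.7
position: [0.465, -0.1284, 0.2016]
tool_rot: [0.651, 0.759, 0.0, 0.0]
ft_force: [-0.4, 0.5, 4.9]
grip_width: 0.054
grip_force: 18.0
```

>>> step_arm(
  rows=[
    [0, 0, 0, 0, 0, 0],
    [0, 0, 0, 0, 0, 0],
    [0, 0, 0, 0, 0, 0],
    [0, 0, 0.01, 0, 0, 0],
    [0, 0, 0.03, 0, 0, 0],
    [0, 0, 0.04, 0, 0, 0],
    [0.0185, 0.002, 0.01, 0, 0, 0],
    [0.035, 0.001, 0, 0, 0, 0],
    [0.035, 0.001, 0, 0, 0, 0],
    [0.035, 0.001, 0, 0, 0, 0],
    [0.035, 0.001, 0, 0, 0, 0],
    [0.035, 0.001, 0, 0, 0, 0],
  ],
  jaw=0.08,
)

```text
time: 29.2
position: [0.6593, -0.1212, 0.2918]
tool_rot: [0.651, 0.759, -0.0, -0.0]
ft_force: [0.7, -0.4, 0.3]
grip_width: 0.08
grip_force: 0.0
```

>>> step_arm(
  rows=[
    [0, 0, -0.01, 0, 0, 0],
    [0, 0, -0.03, 0, 0, 0],
    [0, 0, -0.03, 0, 0, 0],
    [0, 0, -0.015, 0, 0, 0],
    [0, 0, -0.008, 0, 0, 0],
    [0, 0, 0, 0, 0, 0],
  ],
  jaw=0.087,
)

```text
time: 29.95
position: [0.6583, -0.1215, 0.1983]
tool_rot: [0.651, 0.759, -0.0, -0.0]
ft_force: [0.3, -0.2, -0.0]
grip_width: 0.0865
grip_force: 0.0
```

>>> step_arm(
  rows=[
    [0, 0, 0, 0, 0, 0],
    [0, 0, 0, 0, 0, 0],
    [0, 0, 0, 0, 0, 0],
    [0, 0, 0, 0, 0, 0],
    [0, 0, 0, 0, 0, 0],
    [0, 0, 0, 0, 0, 0],
  ],
  jaw=0.04,
  squeeze=15,
)

```text
time: 30.7
position: [0.6586, -0.1215, 0.1985]
tool_rot: [0.651, 0.759, 0.0, 0.0]
ft_force: [0.5, -0.0, 1.8]
grip_width: 0.0527
grip_force: 15.0
```

>>> step_arm(
  rows=[
    [0, 0, 0.01, 0, 0, 0],
    [0, 0, 0.03, 0, 0, 0],
    [0, -0.015, 0.04, 0, 0, 0],
    [-0.02, -0.03, 0.02, 0, 0, 0],
    [-0.035, -0.03, 0, 0, 0, 0],
    [-0.035, -0.0195, 0, 0, 0, 0],
    [-0.035, 0, 0, 0, 0, 0],
    [-0.035, 0, 0, 0, 0, 0],
    [-0.02, 0, -0.02, 0, 0, 0],
    [0, 0, -0.035, 0, 0, 0],
    [0, 0, -0.02, 0, 0, 0],
    [0, 0, -0.01, 0, 0, 0],
  ],
)

```text
time: 32.2
position: [0.4783, -0.2159, 0.2126]
tool_rot: [0.651, 0.759, -0.0, -0.001]
ft_force: [-0.3, -0.1, -0.8]
grip_width: 0.0527
grip_force: 15.0
```

>>> step_arm(
  rows=[
    [0, 0, -0.005, 0, 0, 0],
    [0, 0, -0.002, 0, 0, 0],
    [0, 0, -0.001, 0, 0, 0],
    [0, 0, -0.001, 0, 0, 0],
    [0, 0, -0.0005, 0, 0, 0],
    [0, 0, 0, 0, 0, 0],
  ],
)

```text
time: 32.95
position: [0.4785, -0.216, 0.2039]
tool_rot: [0.651, 0.759, 0.0, 0.0]
ft_force: [-0.3, -0.4, -1.2]
grip_width: 0.0528
grip_force: 15.0
```

>>> step_arm(
  rows=[
    [0, 0, -0.0005, 0, 0, 0],
    [0, 0, -0.0003, 0, 0, 0],
    [0, 0, 0, 0, 0, 0],
  ],
)

```text
time: 33.33
position: [0.4785, -0.216, 0.2034]
tool_rot: [0.651, 0.759, 0.0, 0.0]
ft_force: [-0.0, 0.5, 4.6]
grip_width: 0.053
grip_force: 14.9
```

Contact. Next I release, retreat clear of everything and check.

>>> step_arm(
  rows=[
    [0, 0, 0, 0, 0, 0],
    [0, 0, 0, 0, 0, 0],
    [0, 0, 0, 0, 0, 0],
    [0, 0, 0.01, 0, 0, 0],
    [0, 0, 0.03, 0, 0, 0],
    [0, 0, 0.04, 0, 0, 0],
    [0, 0, 0.04, 0, 0, 0],
    [0, 0, 0.04, 0, 0, 0],
    [0, 0, 0.04, 0, 0, 0],
    [0, 0, 0.02, 0, 0, 0],
    [0, 0, 0, 0, 0, 0],
    [0, 0, 0, 0, 0, 0],
  ],
  jaw=0.08,
)

```text
time: 34.83
position: [0.478, -0.2156, 0.4223]
tool_rot: [0.651, 0.759, -0.0, -0.001]
ft_force: [-0.4, 0.0, 0.1]
grip_width: 0.0802
grip_force: 0.0
```

```bash
python3 - <<'E'
from h import *
C=cam("side");P=cloud(C).reshape(-1,3);P=P[~np.isnan(P[:,0])]
cv2.imwrite("pics/s4.png",cv2.resize(C["pixels"][100:340,120:430],None,fx=2.5,fy=2.5,interpolation=3))
for x,s,z in [([.49,.2475,-.18],('b',.023,.031),(.018,.06)),([.4735,.161],('c',.03),(.018,.05)),([.458,.075],('c',.028),(.018,.07)),([.465,-.1285,.15],('b',.027,.027),(.018,.045)),([.4785,-.216],('c',.0255),(.018,.05))]:
    print(*fit(P,x,s,z))
E
```

```text
[ 0.49    0.2469 -0.181 ] 89 0.82
[0.4727 0.1622] 52 1.11
[0.4577 0.0753] 286 0.98
[ 0.4644 -0.1292  0.1481] 204 0.57
[ 0.4772 -0.2172] 293 1.72
```

View pics/s4.png

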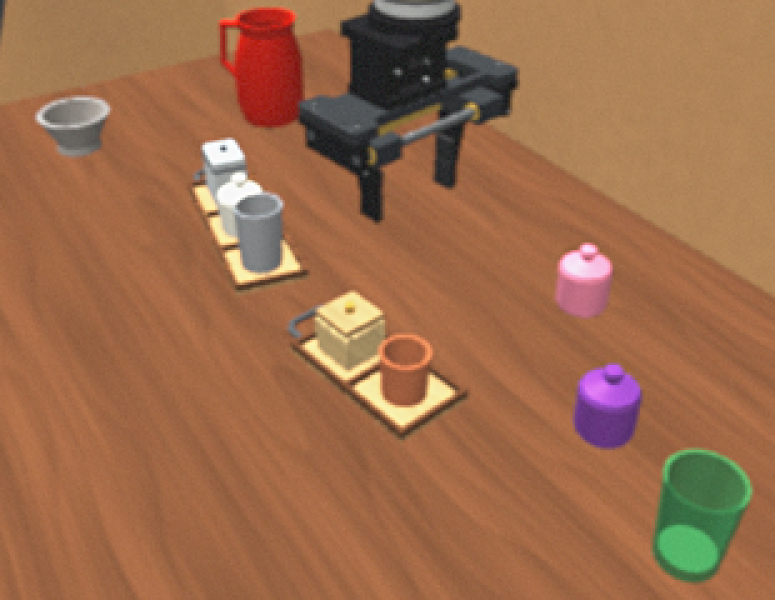

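All five things stand upright in the right compartments: the caddy (224,170), salt pot (240,205) and steel tumbler (262,232) in the long tray, and the spice box (350,330) and clay cup (405,370) in the short one. The jug, mortar and glass tumbler look untouched, and the gripper is clear.

```bash
python3 -c "
from rig import hand_in;print(hand_in())"
```

```text
the job is handed in; nothing more can be done
None
```

Both trays are made up as asked and handed in after about 35 s of the 122 s allowed: all five things stand upright in their compartments, and the jug, glass tumbler and mortar were left alone.

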